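Turn the jammed cheese wedge round so the tray packs head to tail

TASK

The cheese wedges are meant to lie head to tail so that they fill the wooden tray, but the tall red-waxed one was pushed in the wrong way round and is jammed nose-down, with its heel riding up on its neighbours. Lift it right out, turn it end for end and set it down (don't drop it) in the same gap, so that it lies flat on the tray floor with its heel toward the near end, where its two neighbours have their noses. Leave the other cheeses lying in their places and don't disturb the things standing around.

Things in the scene. Friction and masses are not known exactly. Their poses are not given: they have to be found in the camera images.
- cheese_tray: Wooden tray, does not move: outside 134 (x) by 189 (y) mm, brass bar handles 17 mm beyond both y sides; inside 118 by 173; floor 10 and rim 34 above the worktop. Origin: underside centre; z up, +x to the far end (away from the robot within 20 degrees), +y left. Along x lie, from +y to -y: left_half, the gap, soft_wedge_1, soft_wedge_2, right_half, 1 mm apart.
- gap (a point): Centre of the gap between left_half and soft_wedge_1, on the tray floor (tray frame 0, 38, 10 mm); axes as the tray's. 118 mm long between the end walls; its slanting sides, 36 mm high, stand 57 mm apart at the near (-x) end, 42 in the middle, 27 at the far end. The tall wedge fits with 2.5 mm to spare each side when its origin is here and its +x along the tray's +x.
- tall_wedge: Orange cheese, red wax on heel, top and underside: 110 mm long, 52 wide at the heel, 22 at the cut-off nose, 68 high, edges rounded 2; 0.18 to 0.37 kg, centre of mass 7 mm heelward of its middle. Origin: underside, mid-length, mid-width; +x heel to nose, z to its top. Starts pitched about 30 degrees, nose down to the near end. Seated, only its top 32 mm stand above its neighbours: hold it there.
- tall_wedge_nose (a point): Bottom edge of the tall wedge's nose face, mid-width: 55 mm from its origin along its +x. Axes as the wedge's.
- left_half: Left neighbour of the gap: straight-sided half of a soft tan-rinded wedge, 36 mm high, 110 long, 34 wide at the heel, 19 at the nose, 0.16 kg, straight side to the tray's left (+y) wall, heel at the far (+x) end; origin: underside, mid-length, mid-width; +x runs from heel to nose.
- soft_wedge_1: Right neighbour of the gap: soft ivory-rinded cheese wedge, 36 mm high, 110 long, 52 wide at the heel, 22 at the nose, 0.16 kg, flat on the tray floor; origin: underside, mid-length, mid-width; +x runs from heel to nose. Heel at the tray's far (+x) end.
- soft_wedge_2: Next to soft_wedge_1: soft grey-rinded cheese wedge, 36 mm high, 110 long, 52 wide at the heel, 22 at the nose, 0.16 kg, flat on the tray floor; origin: underside, mid-length, mid-width; +x runs from heel to nose. Heel at the tray's near (-x) end.
- right_half: Last in the row: straight-sided half of a soft tan-rinded wedge, 36 mm high, 110 long, 34 wide at the heel, 19 at the nose, 0.16 kg, straight side to the tray's right (-y) wall, heel at the far (+x) end; origin: underside, mid-length, mid-width; +x runs from heel to nose.
- garlic: Bystander: garlic bulb, 60 mm across, 59 high, on the worktop left of the tray; origin: underside centre.
- clay_shaker_2: Bystander: terracotta egg-shaped shaker, 51 mm across, 54 high, right of the tray; origin: underside centre.
- note_block: Bystander: white block of notes lying flat, 77 by 77 mm, 14 high, right of the tray; origin: underside centre.

How it is judged:
By the outcome, as a careful person would: the job done as asked, in the order asked, and still so for the second after the job is handed in, with the robot touching nothing.
It also fails if it takes over 48 s, if anything falls off the work surface, if the arm or the gripper's body presses on something with over 40 N, if the wrist force passes 120 N, or if a joint passes its speed limit or range.

ROBOT

A 7-joint arm with a two-finger parallel gripper is mounted at the origin on a cart in front of the work surface, level with it; the furniture and walls round the work are solid. World frame = base frame: x ahead of the robot, y to its left, z up, the work surface at z = 0. Lengths are in mm, angles in rad, forces in N, time in s.
With the tool pointing down it reaches from about 400 to 850 mm from the base axis. Payload 4.4 kg.
Tool frame: the origin (TCP) lies at the very end of the fingers, on their centre line; the grasp point (between the pads) lies 19 mm behind it; z points along the fingers, y is the line along which they close (so a half turn about z gives the same grasp; the last joint's range is limited). The gripper opens to 94 mm and grips with 3 to 60 N. Pads are 16 mm wide; open, the fingers measure 119 mm over their backs; the gripper's body (75 mm by 177 mm) begins 78 mm behind the grasp point.
Start: joints at [1.205, 0.628, 0.038, 1.517, -0.027, 0.996, -0.02], TCP at [191.993, -621.013, 205.478] pointing down, gripper open.
Joint ranges: [-3.06, 3.06], [-0.37, 2.12], [-1.25, 1.32], [0.18, 2.47], [-1.1, 4.24], [0.23, 1.98], [-2.94, 2.94]. Speed limits (rad/s): [2.57, 2.57, 3.14, 3.14, 3.14, 3.14, 3.14].

INTERFACE

Orientations are given as a unit quaternion [x, y, z, w].
In Python, from workcell import state, get_image, workorder gives the robot as it stands.
- The arm moves only by the tool arm_command, never from a script. Its argument "increments" is a list of rows, each an object with "gripper": the finger opening in cm, from 0 to 9.4; "slide": the shift along the tool's x, y, z in cm, a list of three; "twist": the turn about the tool's z in degrees. A call has 1 to 8 rows; each row is the pose to reach, as a shift and turn from the pose commanded when the call began, along the tool's axes at that moment; what a row does not reach only later rows make up. A row lasts 1/8 s, in which the tool goes at most 62.5 mm and 10.7 degrees, less where a joint would pass 70% of its speed; a pose out of reach is approached as far as the arm can. A call with a gripper value outside its range is refused whole. The fingers move at their own pace and stop on an object; "grip_force" is the grip in N (left out, the last holds). Time passes only in rows, so rows that repeat a pose let the fingers close. It gives the time, the measured TCP pose, the force, the opening and the grip force at its end, in the units of the state.
- state(): the state, without advancing time (a new reading comes with each control period).
- get_image(name): name is "scene" or "side" or "wrist"; returns a dict with "pixels" (480x640x3 uint8, red, green, blue), "z_map" (480x640 float32, mm along the optical axis (not along the pixel's ray), 0 where there is no reading), "fx", "fy", "cx", "cy" (pixels), "extrinsics" (4x4, takes a point from camera to world coordinates); the wrist camera has in their place "hand_eye" (4x4, takes a point from camera to tool coordinates, whose origin is the TCP and whose axes are the flange's). Camera axes: x right, y down, z forward; pixel columns grow to the right and rows downward; lengths in mm; the calibration is good to about 2 mm. A picture is of the moment at which its call begins: read the wrist's pose just before it.
- workorder.sign_off(): hands the job in; it is judged then, once.
The state is a dict: "time_s": time; "joints": joint angles; "qd": joint speeds; "effort": joint torques, N m; "eef_pos": TCP position; "eef_rot": TCP orientation; "contact_force": force on the tool from outside, world axes, zero at the start; "torque": the same for the moment, N m; "width": opening from 0.0 (shut) to 1.0 (fully open); "gripper_force": force on a finger pad.
Only numpy, scipy, OpenCV 4.12 (cv2) and the standard library are available. Lean on these libraries where they do the work, as an engineer would, in place of code of your own. Each camera call takes 0.05 s, during which the arm holds its last target. There are 200 camera calls.

## Working session

There is one attempt and no reset: what is moved stays moved. The work goes in short steps, Python scripts to look and compute and a tool call to move; the robot and the scene stay as the last step left them, time stands still between calls to the robot, and variables do not carry over. Pictures are saved under pics/ and viewed, at most 10 in all, crops included, and the job is handed in when it is done.

Besides the shell and the picture viewer there is one more tool, called after ">>>" as name(argument=value, ...), one argument or row to a line, values as JSON. arm_command: Moves the arm, as the interface text tells. Its arguments: {"type":"object","properties":{"increments":{"type":"array"},"grip_force":{"type":"number"}},"required":["increments"]}

```bash
mkdir -p pics; cat > h.py <<'E'
import numpy as np,cv2
from workcell import state,get_image,workorder
from scipy.spatial.transform import Rotation as R
def grab(n,f):
    s=state(); d=get_image(n); cv2.imwrite('pics/'+f+'.png',d['pixels'][:,:,::-1])
    if n=='wrist':
        T=np.eye(4);T[:3,:3]=R.from_quat(s['eef_rot']).as_matrix();T[:3,3]=s['eef_pos']; E=T@d['hand_eye']
    else: E=d['extrinsics']
    np.savez('pics/'+f+'.npz',z=d['z_map'],E=E,k=[d['fx'],d['fy'],d['cx'],d['cy']],p=d['pixels'])
def cloud(f):
    d=np.load('pics/'+f+'.npz');z=d['z'];fx,fy,cx,cy=d['k'];v,u=np.mgrid[:480,:640]
    P=np.stack([(u-cx)/fx*z,(v-cy)/fy*z,z],-1)@d['E'][:3,:3].T+d['E'][:3,3]
    P[z==0]=np.nan
    return P,d['p']
E
python3 - <<'E'
from h import *
grab('scene','s1');grab('side','d1')
s=state();print(s)
for f in('s1','d1'):
    d=np.load(f'pics/{f}.npz');print(d['E'].round(2),d['k'])
E
```

```text
{'time_s': 0.1, 'joints': array([ 1.20522478,  0.62924293,  0.03846798,  1.51822487, -0.02699893,
        0.99629509, -0.02000009]), 'qd': array([ 0.00102305, -0.00080417, -0.00040557, -0.00123885, -0.00030733,
       -0.00079403,  0.00068987]), 'effort': array([ 1.63066936e-03, -5.50798130e+01,  1.14704266e+00, -1.87121075e+01,
       -5.22010261e-02,  1.92425604e-02,  4.30322530e-05]), 'eef_pos': array([ 191.79257223, -620.45734188,  204.66723362]), 'eef_rot': array([ 9.88789097e-01,  1.49316579e-01, -1.37883578e-04, -8.14232850e-04]), 'contact_force': array([ 0.17793852, -0.29971585, -0.91439154]), 'torque': array([-0.01128972,  0.05961938, -0.00036877]), 'gripper_force': 0.0, 'width': 0.9980970113307913}
[[ 5.3000e-01 -6.1000e-01  5.9000e-01  6.0470e+01]
 [-8.5000e-01 -4.0000e-01  3.5000e-01 -3.8900e+02]
 [ 2.0000e-02 -6.8000e-01 -7.3000e-01  6.8247e+02]
 [ 0.0000e+00  0.0000e+00  0.0000e+00  1.0000e+00]] [462.10915082 462.10915082 323.53664348 244.05777911]
[[-8.7000e-01 -2.9000e-01  4.0000e-01  2.1687e+02]
 [-5.0000e-01  4.9000e-01 -7.2000e-01  5.4480e+02]
 [ 2.0000e-02 -8.2000e-01 -5.7000e-01  5.3937e+02]
 [ 0.0000e+00  0.0000e+00  0.0000e+00  1.0000e+00]] [457.82658442 457.82658442 321.23218126 241.29790515]
```

View pics/s1.png

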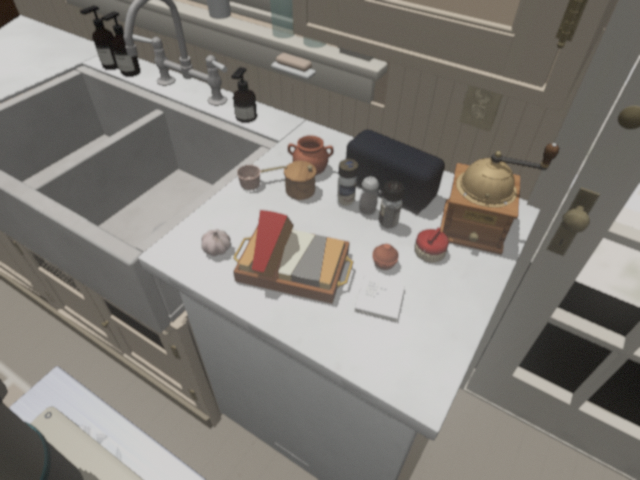

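View pics/d1.png

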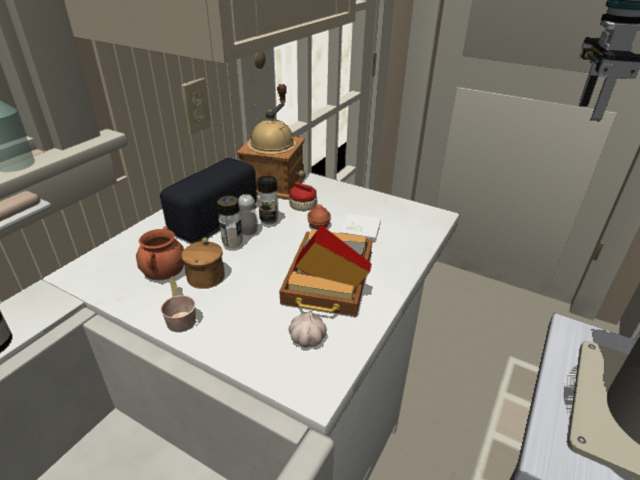

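```bash
python3 - <<'E'
from h import *
for f in('s1','d1'):
    P,p=cloud(f); hsv=cv2.cvtColor(p,cv2.COLOR_RGB2HSV).astype(int)
    # wedge red faces
    m=((hsv[...,0]<6)|(hsv[...,0]>172))&(hsv[...,1]>200)&(P[...,2]>35)
    n,l,st,c=cv2.connectedComponentsWithStats(m.astype(np.uint8))
    for i in np.argsort(-st[1:,4])[:4]+1:
        q=P[l==i];print(f,st[i],q.mean(0).round(),np.nanmin(q,0).round(),np.nanmax(q,0).round())
    x0,y0,x1,y1=(225,200,365,305) if f=='s1' else (270,215,390,320)
    im=cv2.resize(p[y0:y1,x0:x1],None,fx=5.5,fy=5.5,interpolation=cv2.INTER_CUBIC)
    cv2.imwrite(f'pics/{f}c.png',im[:600,:,::-1])
E
```

```text
d1 [295 225  75  46 873] [497.  -7. 100.] [438. -36.  66.] [559.  30. 125.]
d1 [306 188   5   3   7] [ 689. -240.   48.] [ 686. -244.   46.] [ 693. -239.   52.]
d1 [298 185   2   2   4] [ 715. -242.   50.] [ 714. -243.   47.] [ 717. -241.   51.]
d1 [295 184   2   2   3] [ 724. -242.   49.] [ 723. -244.   47.] [ 726. -240.   52.]
```

View pics/s1c.png

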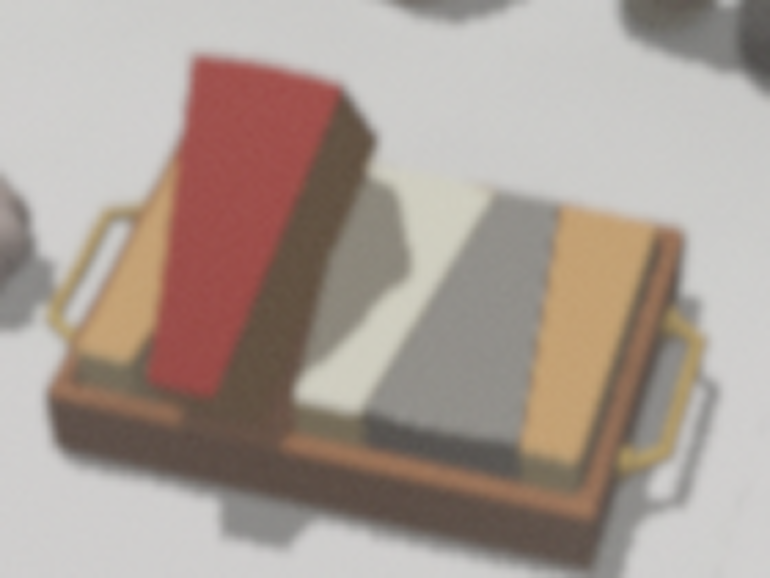

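View pics/d1c.png

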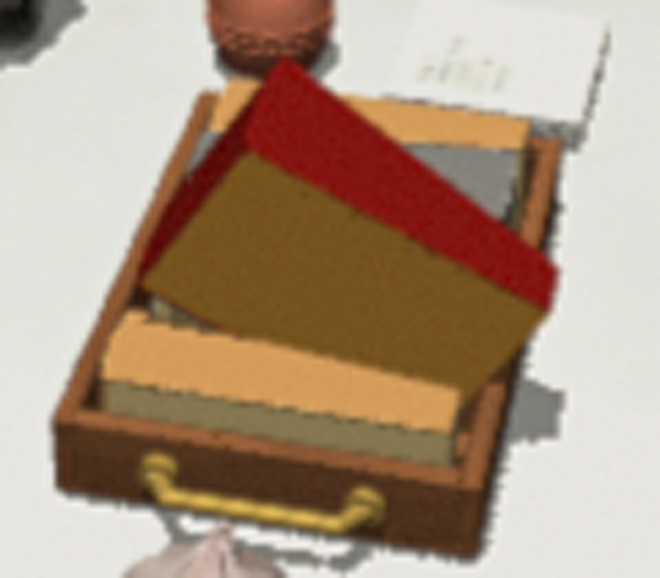

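```bash
cat >> h.py <<'E'
def proj(f,X):
    d=np.load('pics/'+f+'.npz');fx,fy,cx,cy=d['k'];E=d['E'];q=(np.atleast_2d(X)-E[:3,3])@E[:3,:3]
    return np.stack([fx*q[:,0]/q[:,2]+cx,fy*q[:,1]/q[:,2]+cy],-1)
def wc(h,y,t): # wedge corner: heel?, y side sign, top?
    return [(-55 if h else 55),y*(26 if h else 11),68*t]
E
cat > fit.py <<'E'
from h import *
from scipy.optimize import least_squares
crop={'s1':(225,200),'d1':(270,215)}
tray={'s1':[((-67,94.5),(52,388)),((-67,-94.5),(597,515)),((67,-94.5),(682,232))],
'd1':[((-67,94.5),(487,480)),((67,94.5),(55,420)),((67,-94.5),(205,92)),((-67,-94.5),(563,140))]}
wed={'s1':[((1,-1,1),(195,57)),((1,1,1),(343,88)),((0,-1,1),(150,385)),((0,1,1),(215,397)),((1,1,0),(375,140))],
'd1':[((1,1,1),(285,60)),((1,-1,1),(250,150)),((0,-1,1),(548,312)),((0,1,1),(557,270)),((1,-1,0),(143,285))]}
px=lambda f,c:(np.array(c)+.5)/5.5-.5+crop[f]
def rt(p,fs=('s1','d1')):
    c,s=np.cos(p[2]),np.sin(p[2])
    return np.concatenate([(proj(f,[[p[0]+c*a-s*b,p[1]+s*a+c*b,34]])-px(f,k)).ravel() for f in fs for (a,b),k in tray[f]])
def rw(p,fs=('s1','d1')):
    M=R.from_rotvec(p[3:])
    return np.concatenate([(proj(f,M.apply(wc(*a))+p[:3])-px(f,k)).ravel() for f in fs for a,k in wed[f]])
for fs in(('s1',),('d1',),('s1','d1')):
    r=least_squares(rt,[520,-50,0],args=(fs,),x_scale=[100,100,1]);t=r.x
    print(fs,r.x.round(3),np.degrees(t[2]).round(1));print(r.fun.round(1))
    q=least_squares(rw,[500,-10,50,*(R.from_euler('ZYX',[np.pi,.5,0]).as_rotvec())],args=(fs,),x_scale=[100]*3+[1]*3)
    M=R.from_rotvec(q.x[3:]);print(q.x[:3].round(1),M.as_euler('ZYX',degrees=True).round(1));print(q.fun.round(1))
    print('nose',(M.apply([55,0,0])+q.x[:3]).round(),'gap',t[0]-np.sin(t[2])*38,t[1]+np.cos(t[2])*38)
    c,s_=np.cos(t[2]),np.sin(t[2]);d=q.x[:2]-t[:2];print('in tray',c*d[0]+s_*d[1],-s_*d[0]+c*d[1])
P,p=cloud('s1')
for n in((212,238),(386,252),(383,297)):print(n,P[n[1],n[0]].round())
E
python3 fit.py
```

```text
('s1',) [ 5.28275e+02 -4.26660e+01  2.97000e-01] 17.0
[-1.5  0.4  0.   0.4  1.7 -1.3]
[532.4   8.8  16.2] [-162.9   31.4   -1.6]
[-0.1 -0.   0.   0.   0.1 -0.3 -0.   0.2  0.   0. ]
nose [488.  -5. -12.] gap 517.1514413587118 -6.330082237218065
in tray 19.00256911117558 47.99470620277937
('d1',) [ 5.23972e+02 -4.18650e+01  3.05000e-01] 17.5
[ 0.4  1.3 -0.3 -0.3 -0.7 -0.9  0.6 -0.8]
[529.1 -31.7  13.7] [-162.6   31.1    0. ]
[ 0.2  0.2 -0.   0.1  0.1 -0.2  0.   0.  -0.2 -0.1]
nose [484. -46. -15.] gap 512.5569016647362 -5.62032253750742
in tray 7.910175376476329 8.142289908362264
('s1', 'd1') [ 5.25648e+02 -4.28880e+01  3.06000e-01] 17.5
[-2.3  1.8 -0.2  1.2  0.9 -0.8 -0.2  0.5 -0.8 -1.  -1.2 -1.4  0.  -1.3]
[516.4  -4.5  35.5] [-162.3   31.    -1.1]
[-0.9 -0.3  0.2 -0.3 -0.5  1.5 -0.2  2.   0.4  0.3 -1.2 -1.3 -1.3 -1.1
  1.4  0.   1.1 -0.  -2.5  0.5]
nose [472. -19.   7.] gap 514.2148751408383 -6.648578083560039
in tray 2.725609648346282 39.415561101218245
(212, 238) [469. 103.  48.]
(386, 252) [ 620. -189.   46.]
(383, 297) [ 547. -225.   15.]
```

```bash
cat >> h.py <<'E'
def rel(x,y,z,yaw=None):
    s=state();M=R.from_quat(s['eef_rot']).as_matrix()
    sl=M.T@(np.array([x,y,z])-s['eef_pos'])/10
    a=np.degrees(np.arctan2(M[1,0],M[0,0]))
    print('slide cm',sl.round(2),'toolx yaw',a.round(2),'twist',None if yaw is None else -((yaw-a+180)%360-180),'j',s['joints'].round(2),'pos',s['eef_pos'].round(1),'t',s['time_s'].round(2),'w',round(s['width']*94,1),'F',s['contact_force'].round(1),'tilt',M[:,2].round(3))
E
python3 -c "
from h import *
rel(494,-12,250,17.5)"
```

```text
Traceback (most recent call last):
  File "h.py", line 24, in rel
    print('slide cm',sl.round(2),'toolx yaw',a.round(2),'twist',None if yaw is None else -((yaw-a+180)%360-180),'j',s['joints'].round(2),'pos',s['eef_pos'].round(1),'t',s['time_s'].round(2),'w',round(s['width']*94,1),'F',s['contact_force'].round(1),'tilt',M[:,2].round(3))
                                                                                                                                                                         ^^^^^^^^^^^^^^^^^
AttributeError: 'float' object has no attribute 'round'
```

```bash
sed -i "s/s\['time_s'\].round(2)/round(s['time_s'],2)/" h.py; python3 -c "
from h import *
rel(494,-12,250,17.5)"
```

```text
slide cm [ 46.84 -49.22  -4.45] toolx yaw 17.17 twist -0.3253459545866235 j [ 1.21  0.63  0.04  1.52 -0.03  1.   -0.02] pos [ 191.8 -620.5  204.7] t 0.1 w 93.8 F [ 0.2 -0.3 -0.9] tilt [-0.001  0.002 -1.   ]
```

>>> arm_command(
  increments=[
    {"gripper": 9.4,"slide": [23.4,-24.6,-4.4],"twist": 0},
    {"gripper": 9.4,"slide": [46.8,-49.2,-4.4],"twist": 0},
    {"gripper": 9.4,"slide": [46.8,-49.2,-4.4],"twist": 0},
    {"gripper": 9.4,"slide": [46.8,-49.2,-4.4],"twist": 0},
    {"gripper": 9.4,"slide": [46.8,-49.2,-4.4],"twist": 0},
    {"gripper": 9.4,"slide": [46.8,-49.2,-4.4],"twist": 0},
    {"gripper": 9.4,"slide": [46.8,-49.2,-4.4],"twist": 0},
    {"gripper": 9.4,"slide": [46.8,-49.2,-4.4],"twist": 0},
  ],
)

```text
time_s: 1.1
eef_pos: [414.2, -172.4, 239.1]
eef_rot: [0.989, 0.149, 0.0, 0.0]
contact_force: [1.2, -0.5, 0.7]
width: 0.999
gripper_force: 0.0
```

```bash
python3 -c "
from h import *
rel(494,-12,250,17.5)"
```

```text
slide cm [ 12.36 -12.97  -1.09] toolx yaw 17.17 twist -0.3343358848234743 j [ 0.37  0.3  -0.04  2.01  0.02  0.84 -0.96] pos [ 414.2 -172.4  239.1] t 1.1 w 93.9 F [ 1.2 -0.5  0.7] tilt [ 0. -0. -1.]
```

>>> arm_command(
  increments=[
    {"gripper": 9.4,"slide": [6.2,-6.5,-0.8],"twist": 0},
    {"gripper": 9.4,"slide": [12.4,-13.0,-1.1],"twist": 0},
    {"gripper": 9.4,"slide": [12.4,-13.0,-1.1],"twist": 0},
    {"gripper": 9.4,"slide": [12.4,-13.0,-1.1],"twist": 0},
    {"gripper": 9.4,"slide": [12.4,-13.0,-1.1],"twist": 0},
  ],
)

```text
time_s: 1.72
eef_pos: [493.1, -14.1, 249.5]
eef_rot: [0.989, 0.149, -0.001, 0.0]
contact_force: [-0.4, -0.6, 0.2]
width: 1.001
gripper_force: 0.0
```

```bash
python3 -c "
from h import *
grab('wrist','w1')
rel(494,-12,70,17.5)"
```

```text
slide cm [ 0.21 -0.25 17.96] toolx yaw 17.07 twist -0.4268822088041304 j [ 0.05  0.35 -0.1   1.88  0.04  0.91 -1.35] pos [493.  -14.9 249.7] t 1.77 w 94.0 F [-0.4 -0.2  0.2] tilt [-0.001 -0.001 -1.   ]
```

View pics/w1.png

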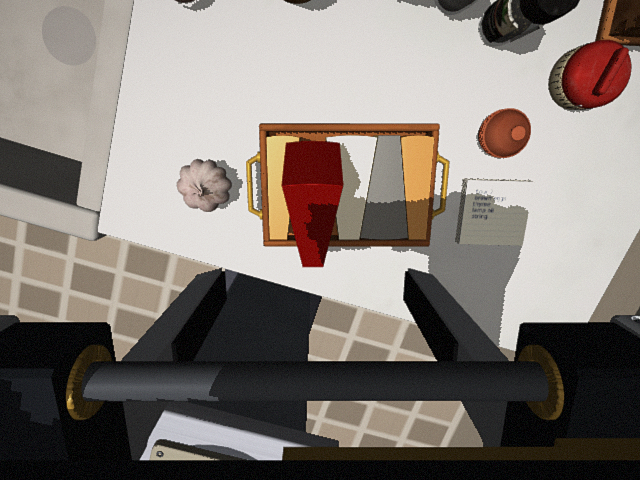

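```bash
cat > fit2.py <<'E'
import re
src=open('fit.py').read().split("for fs in")[0]
exec(src)
tray['w1']=[((67,94.5),(260,124)),((67,-94.5),(439,124)),((-67,-94.5),(432,246)),((-67,94.5),(263,246))]
wed['w1']=[((1,-1,1),(282,184)),((1,1,1),(343,184)),((1,-1,0),(289,142)),((1,1,0),(338,142)),((0,-1,1),(303,267)),((0,1,1),(323,267))]
px0=px
px=lambda f,c: np.array(c,float) if f=='w1' else px0(f,c)
for fs in(('w1',),('s1','d1','w1')):
    r=least_squares(rt,[520,-50,0],args=(fs,),x_scale=[100,100,1]);t=r.x
    print(fs,r.x.round(3),np.degrees(t[2]).round(1));print(r.fun.round(1))
    q=least_squares(rw,[500,-10,50,*(R.from_euler('ZYX',[np.pi,.5,0]).as_rotvec())],args=(fs,),x_scale=[100]*3+[1]*3)
    M=R.from_rotvec(q.x[3:]);print(q.x[:3].round(1),M.as_euler('ZYX',degrees=True).round(1));print(q.fun.round(1))
    c,s_=np.cos(t[2]),np.sin(t[2])
    for n,v in(('orig',[0,0,0]),('nose',[55,0,0]),('heel',[-55,0,0]),('grasp',[-7,0,58])):
        w=M.apply(v)+q.x[:3];d=w[:2]-t[:2];print(n,w.round(1),'in tray',c*d[0]+s_*d[1],-s_*d[0]+c*d[1])
E
python3 fit2.py
```

```text
('w1',) [ 5.24857e+02 -4.27820e+01  3.02000e-01] 17.3
[-1.6 -0.7  2.3 -1.2 -1.1  1.   0.4  1.4]
[513.9  -6.8  27.1] [-162.7   29.8    0.7]
[ 0.3 -0.3 -0.3 -0.  -1.7  0.3  1.6  0.5 -0.2 -0.3  0.3 -0.2]
orig [513.9  -6.8  27.1] in tray 0.244658616710959 37.63641435566929
nose [ 4.683e+02 -2.100e+01 -3.000e-01] in tray -47.479376660221305 37.64675141382732
heel [559.5   7.4  54.4] in tray 47.96869389364328 37.626077297511245
grasp [492.  -12.9  80.9] in tray -22.509459997335306 38.306939142880346
('s1', 'd1', 'w1') [ 5.25119e+02 -4.28060e+01  3.03000e-01] 17.4
[-2.5  1.8 -0.6  1.4  0.8 -0.5 -0.1  0.7 -0.7 -0.9 -0.9 -1.3  0.4 -1.1
 -1.6 -0.8  2.3 -1.5 -0.9  0.7  0.6  1.3]
[515.8  -6.1  35.2] [-162.6   30.5    0.5]
[-1.   0.  -0.1 -0.1 -1.1  1.6 -0.9  2.1  1.1  0.9 -0.7 -1.3 -1.4 -0.5
  1.7  0.3  1.7  0.  -2.1  0.5 -0.4 -0.   0.7 -0.  -2.6 -1.2  2.1 -1.2
 -0.   0.6  0.8  0.6]
orig [515.8  -6.1  35.2] in tray 2.0532693068140855 37.770658591891596
nose [470.6 -20.3   7.3] in tray -45.32141674091956 37.736839955484214
heel [561.    8.   63.2] in tray 49.42795535454773 37.80447722829898
grasp [493.3 -12.7  88.7] in tray -21.38051522075155 38.21334934633236
```

>>> arm_command(
  increments=[
    {"gripper": 9.4,"slide": [0.2,-0.2,5],"twist": -0.3},
    {"gripper": 9.4,"slide": [0.2,-0.2,10],"twist": -0.3},
    {"gripper": 9.4,"slide": [0.2,-0.2,15],"twist": -0.3},
    {"gripper": 9.4,"slide": [0.2,-0.2,18.0],"twist": -0.3},
    {"gripper": 9.4,"slide": [0.2,-0.2,18.0],"twist": -0.3},
    {"gripper": 9.4,"slide": [0.2,-0.2,18.0],"twist": -0.3},
    {"gripper": 9.4,"slide": [0.2,-0.2,18.0],"twist": -0.3},
  ],
)

```text
time_s: 2.65
eef_pos: [496.2, -11.4, 71.5]
eef_rot: [0.988, 0.152, 0.001, 0.0]
contact_force: [0.2, -0.4, 0.4]
width: 1.001
gripper_force: 0.0
```

```bash
python3 -c "
from h import *
rel(493.2,-12.6,70,17.4)"
```

```text
slide cm [-0.32  0.03  0.15] toolx yaw 17.43 twist 0.03217094286031852 j [ 0.02  0.62 -0.07  2.06  0.1   0.46 -1.4 ] pos [496.2 -11.4  71.5] t 2.65 w 94.1 F [ 0.2 -0.4  0.4] tilt [ 0.003 -0.    -1.   ]
```

>>> arm_command(
  grip_force=15,
  increments=[
    {"gripper": 9.4,"slide": [-0.3,0,0.1],"twist": 0},
    {"gripper": 6,"slide": [-0.3,0,0.1],"twist": 0},
    {"gripper": 3.5,"slide": [-0.3,0,0.1],"twist": 0},
    {"gripper": 3,"slide": [-0.3,0,0.1],"twist": 0},
    {"gripper": 3,"slide": [-0.3,0,0.1],"twist": 0},
    {"gripper": 3,"slide": [-0.3,0,0.1],"twist": 0},
    {"gripper": 3,"slide": [-0.3,0,0.1],"twist": 0},
  ],
)

```text
time_s: 3.52
eef_pos: [492.4, -12.0, 69.0]
eef_rot: [0.988, 0.152, 0.0, 0.0]
contact_force: [0.1, -0.9, -0.6]
width: 0.426
gripper_force: 14.8
```

>>> arm_command(
  increments=[
    {"gripper": 3,"slide": [0,0,-0.7],"twist": 0},
    {"gripper": 3,"slide": [0,0,-1.5],"twist": 0},
    {"gripper": 3,"slide": [0,0,-3],"twist": 0},
    {"gripper": 3,"slide": [0,0,-5],"twist": 0},
    {"gripper": 3,"slide": [0,0,-7],"twist": 0},
    {"gripper": 3,"slide": [0,0,-9],"twist": 0},
    {"gripper": 3,"slide": [0,0,-9],"twist": 0},
    {"gripper": 3,"slide": [0,0,-9],"twist": 0},
  ],
)

```text
time_s: 4.53
eef_pos: [491.7, -11.9, 158.8]
eef_rot: [0.988, 0.152, -0.0, -0.0]
contact_force: [-0.2, -0.9, -3.6]
width: 0.434
gripper_force: 14.8
```

```bash
python3 -c "
from h import *
grab('wrist','w2');grab('side','d2');grab('scene','s2')
a=cv2.imread('pics/w2.png')[60:420,200:500];b=cv2.imread('pics/d2.png')[160:340,230:430];b=cv2.resize(b,None,fx=2,fy=2,interpolation=cv2.INTER_CUBIC)
cv2.imwrite('pics/m2.png',np.hstack([a,b]))
rel(493.2,-12.6,160,17.4)"
```

```text
slide cm [ 0.13  0.12 -0.17] toolx yaw 17.48 twist 0.07908615880984371 j [ 0.03  0.47 -0.1   2.    0.07  0.67 -1.37] pos [491.6 -11.8 158.3] t 4.67 w 40.5 F [-0.  -0.1 -3.3] tilt [-0.002 -0.    -1.   ]
```

View pics/m2.png

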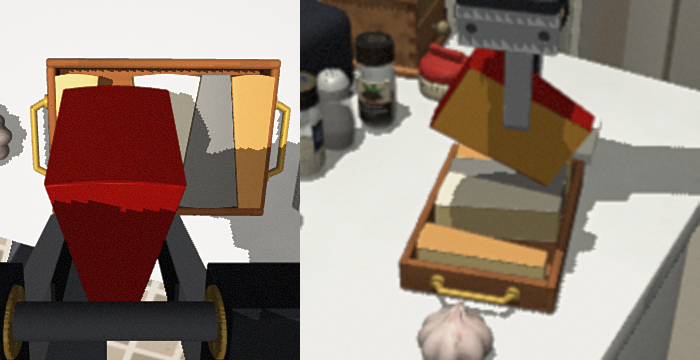

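>>> arm_command(
  grip_force=20,
  increments=[
    {"gripper": 3,"slide": [0,0,0],"twist": 10},
    {"gripper": 3,"slide": [0,0,0],"twist": 20},
    {"gripper": 3,"slide": [0,0,0],"twist": 30},
    {"gripper": 3,"slide": [0,0,0],"twist": 40},
    {"gripper": 3,"slide": [0,0,0],"twist": 50},
    {"gripper": 3,"slide": [0,0,0],"twist": 60},
    {"gripper": 3,"slide": [0,0,0],"twist": 70},
    {"gripper": 3,"slide": [0,0,0],"twist": 80},
  ],
)

```text
time_s: 5.68
eef_pos: [491.8, -11.7, 158.3]
eef_rot: [0.853, -0.521, -0.001, 0.0]
contact_force: [1.0, -1.1, -2.9]
width: 0.429
gripper_force: 19.7
```

>>> arm_command(
  increments=[
    {"gripper": 3,"slide": [0,0,0],"twist": 10},
    {"gripper": 3,"slide": [0,0,0],"twist": 20},
    {"gripper": 3,"slide": [0,0,0],"twist": 30},
    {"gripper": 3,"slide": [0,0,0],"twist": 40},
    {"gripper": 3,"slide": [0,0,0],"twist": 50},
    {"gripper": 3,"slide": [0,0,0],"twist": 60},
    {"gripper": 3,"slide": [0,0,0],"twist": 70},
    {"gripper": 3,"slide": [0,0,0],"twist": 80},
  ],
)

```text
time_s: 6.68
eef_pos: [488.0, -19.7, 144.9]
eef_rot: [-0.329, 0.944, 0.004, 0.008]
contact_force: [-9.5, -37.6, 50.3]
width: 0.429
gripper_force: 19.6
```

>>> arm_command(
  increments=[
    {"gripper": 3,"slide": [0,0,0],"twist": 10},
    {"gripper": 3,"slide": [0,0,0],"twist": 20},
    {"gripper": 3,"slide": [0,0,0],"twist": 20},
    {"gripper": 3,"slide": [0,0,0],"twist": 20},
    {"gripper": 3,"slide": [0,0,0],"twist": 20},
  ],
)

```text
time_s: 7.3
eef_pos: [434.5, -80.4, 134.0]
eef_rot: [-0.193, 0.981, 0.024, 0.02]
contact_force: [0.4, -0.4, -3.0]
width: 0.428
gripper_force: 19.7
```

```bash
python3 -c "
from h import *
rel(493.2,-12.6,160,-162.6)
grab('wrist','w3');grab('side','d3');grab('scene','s3')
b=cv2.imread('pics/d3.png')[160:310,250:420];b=cv2.resize(b,None,fx=4,fy=4,interpolation=cv2.INTER_CUBIC)
cv2.imwrite('pics/d3c.png',b)
c=cv2.imread('pics/s3.png')[130:310,210:400];c=cv2.resize(c,None,fx=3,fy=3,interpolation=cv2.INTER_CUBIC)
cv2.imwrite('pics/s3c.png',c)
"
```

```text
slide cm [-8.12  4.14 -2.04] toolx yaw -157.82 twist 4.78224202550831 j [-0.58  0.87  1.32  2.19 -1.1   1.06 -2.94] pos [434.5 -80.4 134. ] t 7.3 w 40.3 F [ 0.4 -0.4 -3. ] tilt [ 0.03   0.056 -0.998]
```

View pics/d3c.png

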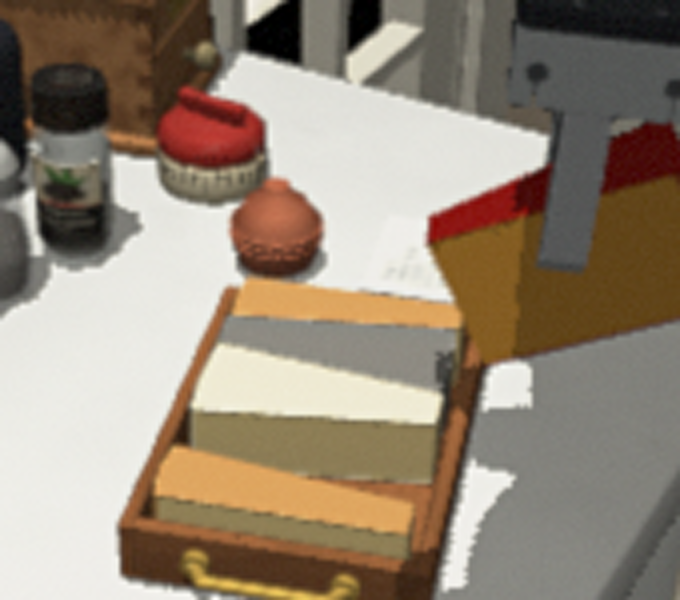

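>>> arm_command(
  increments=[
    {"gripper": 3,"slide": [0,0,-2],"twist": 0},
    {"gripper": 3,"slide": [0,0,-4],"twist": -5},
    {"gripper": 3,"slide": [-1,0.5,-5],"twist": -15},
    {"gripper": 3,"slide": [-2,1,-5],"twist": -25},
  ],
)

```text
time_s: 7.95
eef_pos: [448.4, -66.5, 186.5]
eef_rot: [-0.403, 0.915, 0.019, 0.026]
contact_force: [0.4, 0.1, -3.0]
width: 0.428
gripper_force: 19.7
```

```bash
python3 -c "
from h import *
rel(493,-12,180,17.4)"
```

```text
slide cm [-6.98  0.38  1.09] toolx yaw -132.49 twist -149.8897836982518 j [-0.64  0.71  1.28  2.1  -0.9   1.02 -2.75] pos [448.4 -66.5 186.5] t 7.95 w 40.2 F [ 0.4  0.1 -3. ] tilt [ 0.032  0.055 -0.998]
```

>>> arm_command(
  increments=[
    {"gripper": 3,"slide": [-1,0,0],"twist": -10},
    {"gripper": 3,"slide": [-2,0.1,0],"twist": -20},
    {"gripper": 3,"slide": [-3,0.2,0],"twist": -30},
    {"gripper": 3,"slide": [-4,0.2,0],"twist": -40},
    {"gripper": 3,"slide": [-5,0.3,0],"twist": -50},
    {"gripper": 3,"slide": [-6,0.3,0],"twist": -60},
    {"gripper": 3,"slide": [-7,0.4,0],"twist": -70},
    {"gripper": 3,"slide": [-7,0.4,0],"twist": -80},
  ],
)

```text
time_s: 8.95
eef_pos: [492.1, -12.0, 189.7]
eef_rot: [0.897, -0.441, 0.001, -0.032]
contact_force: [1.0, -0.1, -3.0]
width: 0.429
gripper_force: 19.7
```

```bash
python3 -c "
from h import *
rel(493,-12,180,17.4)"
```

```text
slide cm [ 0.08 -0.01  0.97] toolx yaw -52.38 twist -69.78121119218747 j [-0.58  0.56  0.9   2.01 -0.67  0.86 -1.79] pos [492.1 -12.  189.7] t 8.95 w 40.3 F [ 1.  -0.1 -3. ] tilt [ 0.03   0.056 -0.998]
```

>>> arm_command(
  increments=[
    {"gripper": 3,"slide": [0,0,0],"twist": -10},
    {"gripper": 3,"slide": [0,0,0],"twist": -20},
    {"gripper": 3,"slide": [0,0,0],"twist": -30},
    {"gripper": 3,"slide": [0,0,0],"twist": -40},
    {"gripper": 3,"slide": [0,0,0],"twist": -50},
    {"gripper": 3,"slide": [0,0,0],"twist": -60},
    {"gripper": 3,"slide": [0,0,0],"twist": -70},
    {"gripper": 3,"slide": [0,0,0],"twist": -80},
  ],
)

```text
time_s: 9.95
eef_pos: [491.6, -13.0, 189.7]
eef_rot: [0.971, 0.237, 0.021, -0.023]
contact_force: [0.2, 0.0, -3.7]
width: 0.43
gripper_force: 19.8
```

>>> arm_command(
  increments=[
    {"gripper": 3,"slide": [0,0,0],"twist": -10},
    {"gripper": 3,"slide": [0,0,0],"twist": -20},
    {"gripper": 3,"slide": [0,0,0],"twist": -30},
    {"gripper": 3,"slide": [0,0,0],"twist": -40},
    {"gripper": 3,"slide": [0,0,0],"twist": -50},
    {"gripper": 3,"slide": [0,0,0],"twist": -60},
  ],
)

```text
time_s: 10.7
eef_pos: [491.6, -13.2, 189.6]
eef_rot: [0.722, 0.691, 0.03, -0.01]
contact_force: [-0.3, 0.4, -3.2]
width: 0.43
gripper_force: 19.8
```

```bash
python3 -c "
from h import *
rel(493,-12,180,-162.6)"
```

```text
slide cm [0.07 0.11 0.97] toolx yaw 87.49 twist -109.90825997482591 j [-0.13  0.42  0.19  2.   -0.21  0.72  0.16] pos [491.6 -13.2 189.6] t 10.7 w 40.4 F [-0.3  0.4 -3.2] tilt [ 0.029  0.055 -0.998]
```

>>> arm_command(
  increments=[
    {"gripper": 3,"slide": [0,0,0],"twist": -10},
    {"gripper": 3,"slide": [0,0,0],"twist": -20},
    {"gripper": 3,"slide": [0,0,0],"twist": -30},
    {"gripper": 3,"slide": [0,0,0],"twist": -40},
    {"gripper": 3,"slide": [0,0,0],"twist": -50},
    {"gripper": 3,"slide": [0,0,0],"twist": -60},
    {"gripper": 3,"slide": [0,0,0],"twist": -70},
    {"gripper": 3,"slide": [0,0,0],"twist": -80},
  ],
)

```text
time_s: 11.7
eef_pos: [491.6, -13.4, 189.6]
eef_rot: [0.109, 0.994, 0.029, 0.012]
contact_force: [0.0, 1.0, -1.8]
width: 0.43
gripper_force: 19.7
```

>>> arm_command(
  increments=[
    {"gripper": 3,"slide": [0,0,0],"twist": -10},
    {"gripper": 3,"slide": [0,0,0],"twist": -20},
    {"gripper": 3,"slide": [0,0,0],"twist": -29.9},
    {"gripper": 3,"slide": [0,0,0],"twist": -29.9},
    {"gripper": 3,"slide": [0,0,0],"twist": -29.9},
  ],
)

```text
time_s: 12.32
eef_pos: [491.6, -13.4, 189.7]
eef_rot: [-0.146, 0.989, 0.025, 0.019]
contact_force: [-1.8, -0.3, -3.2]
width: 0.43
gripper_force: 19.7
```

```bash
python3 -c "
from h import *
rel(493,-12,180,-162.6)
grab('wrist','w4');grab('side','d4');grab('scene','s4')
a=cv2.imread('pics/w4.png')[90:330,180:480]
b=cv2.imread('pics/d4.png')[140:320,250:400];b=cv2.resize(b,None,fx=3,fy=3,interpolation=cv2.INTER_CUBIC)
c=cv2.imread('pics/s4.png')[120:310,215:375];c=cv2.resize(c,None,fx=3,fy=3,interpolation=cv2.INTER_CUBIC)[:540]
cv2.imwrite('pics/m4.png',np.hstack([b,c])[:,:800]);cv2.imwrite('pics/w4c.png',a)
"
```

```text
slide cm [-0.13  0.05  0.98] toolx yaw -163.23 twist -0.6261396504492325 j [ 0.26  0.43 -0.34  1.99  0.13  0.72  1.72] pos [491.6 -13.4 189.7] t 12.32 w 40.4 F [-1.8 -0.3 -3.2] tilt [ 0.03   0.055 -0.998]
```

View pics/m4.png

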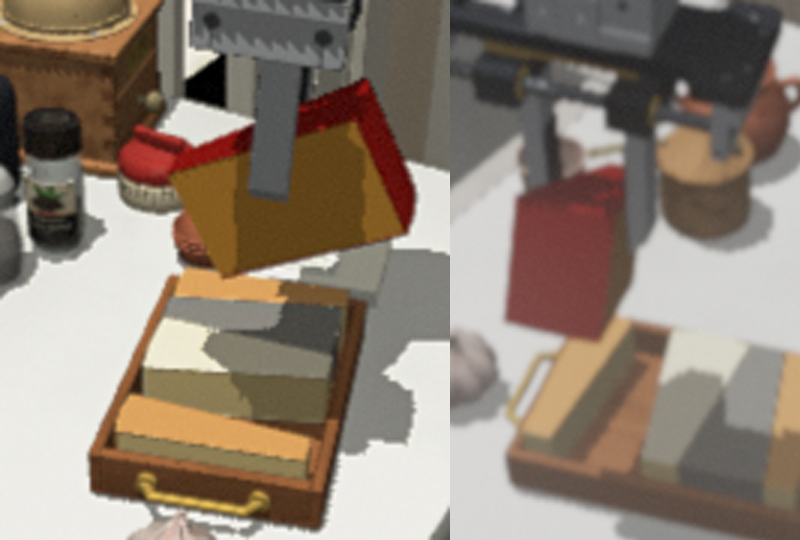

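```bash
cat > fit3.py <<'E'
from h import *
from scipy.optimize import least_squares
wed={'s4':[((1,1,1),(65,197)),((1,-1,1),(175,170)),((1,1,0),(55,322)),((1,-1,0),(155,338))],
'd4':[((0,1,1),(172,175)),((0,1,0),(225,277)),((1,1,0),(408,237)),((1,1,1),(355,122)),((1,-1,1),(368,80)),((1,-1,0),(414,195))]}
crop={'s4':(215,120),'d4':(250,140)}
def rw(p):
    M=R.from_rotvec(p[3:])
    return np.concatenate([(proj(f,M.apply(wc(*a))+p[:3])-((np.array(k)+.5)/3-.5+crop[f])).ravel() for f in wed for a,k in wed[f]])
q=least_squares(rw,[500,-10,130,*(R.from_euler('ZYX',[.3,.5,0]).as_rotvec())],x_scale=[100]*3+[1]*3)
M=R.from_rotvec(q.x[3:]);e=M.as_euler('ZYX',degrees=True);print(q.x[:3].round(1),e.round(1));print(q.fun.round(1))
t=np.array([525.1,-42.8,.3035]);c,s_=np.cos(t[2]),np.sin(t[2])
S=state();T=R.from_quat(S['eef_rot']);print('in tool',(T.inv()*M).as_euler('ZYX',degrees=True).round(1),T.inv().apply(q.x[:3]-S['eef_pos']).round(1))
g=M.inv().apply(S['eef_pos']-19*T.as_matrix()[:,2]-q.x[:3]);print('grasp in wedge',g.round(1))
for n,v in(('orig',[0,0,0]),('nose',[55,0,0]),('heel',[-55,0,0])):
    w=M.apply(v)+q.x[:3];d=w[:2]-t[:2];print(n,w.round(1),'in tray',c*d[0]+s_*d[1],-s_*d[0]+c*d[1])
E
python3 fit3.py
```

```text
[471.6 -22.9 156.1] [18.  29.  -2.3]
[-1.2 -1.4 -4.4 12.3  0.4  0.8 -0.5  0.6 -3.8  0.9 -1.1  0.5 -0.1 -2.1
 -1.7 -1.  -2.4 -3.4  0.2 -5.9]
in tool [-179.6  -31.6  174.8] [23.6 -4.9 32.5]
grasp in wedge [-6.9 -0.1 56.4]
orig [471.6 -22.9 156.1] in tray -45.149563523831524 34.99002823053212
nose [517.3  -8.  129.4] in tray 2.9465272417184387 35.53273083001875
heel [425.8 -37.8 182.8] in tray -93.24565428938148 34.447325631045494
```

```bash
sed -i "s/((1,-1,1),(175,170)),((1,1,0),(55/((1,1,0),(55/; s/x_scale=\[100\]/loss='soft_l1',x_scale=[100]/" fit3.py; python3 fit3.py
```

```text
[471.1 -23.  153.6] [17.  27.6 -0.1]
[-0.1  0.6 -0.   2.1 -1.3  3.5 -2.6 -0.2 -1.3  0.7 -0.3 -0.1 -0.5 -0.3
 -0.1 -1.5  1.2 -2.9]
in tool [-178.6  -30.1  176.9] [24.2 -5.  35. ]
grasp in wedge [-6.2  2.4 59. ]
orig [471.1 -23.  153.6] in tray -45.65365462236367 35.03170581351374
nose [517.7  -8.8 128.1] in tray 3.096722762331554 34.6696992510597
heel [424.4 -37.2 179.1] in tray -94.40403200705889 35.393712375967795
```

View pics/w4.png

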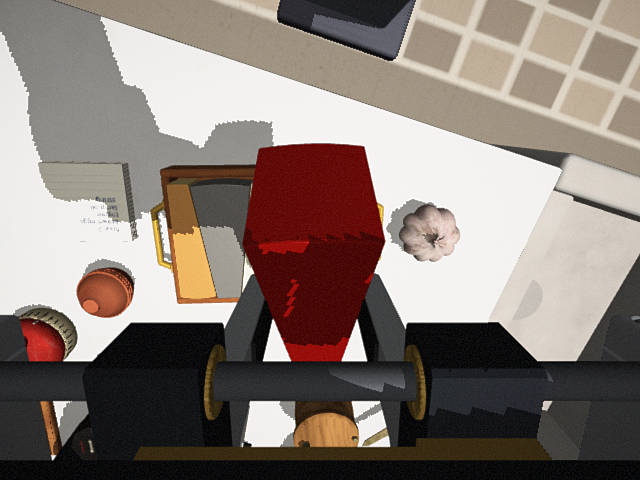

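```bash
cat >> h.py <<'E'
def tr(u,v,z,yaw=-162.6):
    c,s=np.cos(.3035),np.sin(.3035); rel(525.1+c*u-s*v,-42.8+s*u+c*v,z,yaw)
def now():
    c,s=np.cos(.3035),np.sin(.3035);d=state()['eef_pos'][:2]-[525.1,-42.8];print('tray uv',(c*d[0]+s*d[1]).round(1),(-s*d[0]+c*d[1]).round(1))
E
python3 -c "
from h import *
now();tr(16.6,38.8,111)"
```

```text
tray uv -23.0 38.3
slide cm [-3.61 -0.27  8.04] toolx yaw -163.12 twist -0.5220112743825212 j [ 0.26  0.43 -0.34  1.99  0.13  0.72  1.72] pos [491.7 -13.2 189.8] t 12.47 w 40.2 F [ 0.3  0.6 -2.5] tilt [ 0.03   0.055 -0.998]
```

>>> arm_command(
  increments=[
    {"gripper": 3,"slide": [-1.8,-0.1,2],"twist": -0.5},
    {"gripper": 3,"slide": [-3.6,-0.3,4],"twist": -0.5},
    {"gripper": 3,"slide": [-3.6,-0.3,6],"twist": -0.5},
    {"gripper": 3,"slide": [-3.6,-0.3,8],"twist": -0.5},
    {"gripper": 3,"slide": [-3.6,-0.3,8],"twist": -0.5},
    {"gripper": 3,"slide": [-3.6,-0.3,8],"twist": -0.5},
  ],
)

```text
time_s: 13.22
eef_pos: [529.9, -1.1, 112.0]
eef_rot: [-0.152, 0.988, 0.025, 0.019]
contact_force: [-0.0, 0.5, -2.6]
width: 0.426
gripper_force: 19.7
```

```bash
python3 -c "
from h import *
now();tr(16.6,38.8,111)
grab('wrist','w5');grab('side','d5');grab('scene','s5')
b=cv2.imread('pics/d5.png')[190:330,260:400];b=cv2.resize(b,None,fx=3,fy=4,interpolation=cv2.INTER_CUBIC)
c=cv2.imread('pics/s5.png')[170:310,225:350];c=cv2.resize(c,None,fx=3,fy=4,interpolation=cv2.INTER_CUBIC)
cv2.imwrite('pics/m5.png',np.hstack([b,c])[:,:800])
"
```

```text
tray uv 17.1 38.4
slide cm [0.05 0.04 0.1 ] toolx yaw -162.57 twist 0.032688010564385195 j [ 0.19  0.59 -0.29  1.97  0.2   0.58  1.65] pos [529.9  -1.1 112. ] t 13.22 w 40.1 F [-0.   0.5 -2.6] tilt [ 0.031  0.055 -0.998]
```

View pics/m5.png

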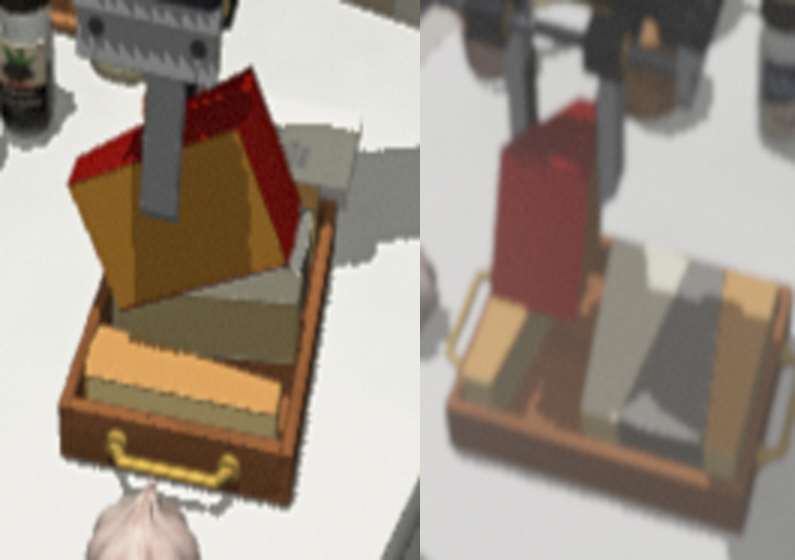

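```bash
python3 -c "
from h import *
tr(16,38.6,74)"
```

```text
slide cm [ 0.3  -0.13  3.83] toolx yaw -162.57 twist 0.0332202668289483 j [ 0.19  0.59 -0.29  1.97  0.2   0.58  1.65] pos [530.1  -1.2 112.4] t 13.38 w 40.1 F [-0.2 -1.2 -2.9] tilt [ 0.032  0.055 -0.998]
```

>>> arm_command(
  increments=[
    {"gripper": 3,"slide": [0.1,0,0.8],"twist": 0},
    {"gripper": 3,"slide": [0.1,-0.1,1.6],"twist": 0},
    {"gripper": 3,"slide": [0.2,-0.1,2.4],"twist": 0},
    {"gripper": 3,"slide": [0.3,-0.1,3.1],"twist": 0},
    {"gripper": 3,"slide": [0.3,-0.1,3.8],"twist": 0},
    {"gripper": 3,"slide": [0.3,-0.1,3.8],"twist": 0},
    {"gripper": 3,"slide": [0.3,-0.1,3.8],"twist": 0},
  ],
)

```text
time_s: 14.25
eef_pos: [528.1, -0.8, 73.4]
eef_rot: [-0.152, 0.988, 0.025, 0.019]
contact_force: [0.5, -0.5, -2.9]
width: 0.43
gripper_force: 19.7
```

```bash
python3 -c "
from h import *
now()
for p in((13,38.8,69),(10,39,66),(4.6,39,60),(0,39,54.5),(-6,39,49)): tr(*p)"
```

```text
tray uv 15.4 39.2
slide cm [ 0.26 -0.05  0.43] toolx yaw -162.55 twist 0.054352570542477 j [ 0.16  0.65 -0.26  2.    0.23  0.49  1.63] pos [528.1  -0.8  73.4] t 14.25 w 40.4 F [ 0.5 -0.5 -2.9] tilt [ 0.03   0.056 -0.998]
slide cm [ 0.58 -0.05  0.72] toolx yaw -162.55 twist 0.054352570542477 j [ 0.16  0.65 -0.26  2.    0.23  0.49  1.63] pos [528.1  -0.8  73.4] t 14.25 w 40.4 F [ 0.5 -0.5 -2.9] tilt [ 0.03   0.056 -0.998]
slide cm [ 1.14 -0.07  1.29] toolx yaw -162.55 twist 0.054352570542477 j [ 0.16  0.65 -0.26  2.    0.23  0.49  1.63] pos [528.1  -0.8  73.4] t 14.25 w 40.4 F [ 0.5 -0.5 -2.9] tilt [ 0.03   0.056 -0.998]
slide cm [ 1.63 -0.09  1.82] toolx yaw -162.55 twist 0.054352570542477 j [ 0.16  0.65 -0.26  2.    0.23  0.49  1.63] pos [528.1  -0.8  73.4] t 14.25 w 40.4 F [ 0.5 -0.5 -2.9] tilt [ 0.03   0.056 -0.998]
slide cm [ 2.25 -0.12  2.34] toolx yaw -162.55 twist 0.054352570542477 j [ 0.16  0.65 -0.26  2.    0.23  0.49  1.63] pos [528.1  -0.8  73.4] t 14.25 w 40.4 F [ 0.5 -0.5 -2.9] tilt [ 0.03   0.056 -0.998]
```

>>> arm_command(
  grip_force=12,
  increments=[
    {"gripper": 3,"slide": [0.1,0,0.2],"twist": 0},
    {"gripper": 3,"slide": [0.2,0,0.4],"twist": 0},
    {"gripper": 3,"slide": [0.4,0,0.6],"twist": 0},
    {"gripper": 3,"slide": [0.6,0,0.75],"twist": 0},
    {"gripper": 3,"slide": [0.6,0,0.75],"twist": 0},
  ],
)

```text
time_s: 14.88
eef_pos: [521.9, -2.4, 65.7]
eef_rot: [-0.152, 0.988, 0.025, 0.019]
contact_force: [-2.5, -0.6, 3.0]
width: 0.428
gripper_force: 11.7
```

```bash
python3 -c "
from h import *
now()
for p in((10,38.6,66),(4.6,38.6,60),(0,38.6,54.5),(-6,38.6,49)): tr(*p)"
```

```text
tray uv 9.0 39.5
slide cm [-0.1  -0.09 -0.03] toolx yaw -162.55 twist 0.04766500133885643 j [ 0.16  0.66 -0.26  2.02  0.23  0.46  1.63] pos [521.9  -2.4  65.7] t 14.88 w 40.3 F [-2.5 -0.6  3. ] tilt [ 0.029  0.055 -0.998]
slide cm [ 0.47 -0.11  0.55] toolx yaw -162.55 twist 0.04766500133885643 j [ 0.16  0.66 -0.26  2.02  0.23  0.46  1.63] pos [521.9  -2.4  65.7] t 14.88 w 40.3 F [-2.5 -0.6  3. ] tilt [ 0.029  0.055 -0.998]
slide cm [ 0.95 -0.13  1.08] toolx yaw -162.55 twist 0.04766500133885643 j [ 0.16  0.66 -0.26  2.02  0.23  0.46  1.63] pos [521.9  -2.4  65.7] t 14.88 w 40.3 F [-2.5 -0.6  3. ] tilt [ 0.029  0.055 -0.998]
slide cm [ 1.57 -0.16  1.6 ] toolx yaw -162.55 twist 0.04766500133885643 j [ 0.16  0.66 -0.26  2.02  0.23  0.46  1.63] pos [521.9  -2.4  65.7] t 14.88 w 40.3 F [-2.5 -0.6  3. ] tilt [ 0.029  0.055 -0.998]
```

>>> arm_command(
  increments=[
    {"gripper": 3,"slide": [0.1,-0.1,0.15],"twist": 0},
    {"gripper": 3,"slide": [0.2,-0.1,0.3],"twist": 0},
    {"gripper": 3,"slide": [0.35,-0.1,0.45],"twist": 0},
    {"gripper": 3,"slide": [0.5,-0.1,0.55],"twist": 0},
    {"gripper": 3,"slide": [0.5,-0.1,0.55],"twist": 0},
  ],
)

```text
time_s: 15.5
eef_pos: [515.4, -5.2, 60.2]
eef_rot: [-0.152, 0.988, 0.025, 0.017]
contact_force: [-7.4, -2.0, 11.8]
width: 0.428
gripper_force: 11.4
```

```bash
python3 -c "
from h import *
now()
for p in((0,38.6,54.5),(-6,38.6,49)): tr(*p)
grab('side','d6');grab('scene','s6')
b=cv2.imread('pics/d6.png')[190:330,260:400];b=cv2.resize(b,None,fx=3,fy=4,interpolation=cv2.INTER_CUBIC)
c=cv2.imread('pics/s6.png')[170:310,225:350];c=cv2.resize(c,None,fx=3,fy=4,interpolation=cv2.INTER_CUBIC)
cv2.imwrite('pics/m6.png',np.hstack([b,c])[:,:800])"
```

```text
tray uv 2.0 38.8
slide cm [ 0.22 -0.05  0.56] toolx yaw -162.56 twist 0.04053138951888968 j [ 0.16  0.66 -0.25  2.03  0.24  0.44  1.63] pos [515.4  -5.2  60.2] t 15.5 w 40.2 F [-7.4 -2.  11.8] tilt [ 0.025  0.054 -0.998]
slide cm [ 0.84 -0.07  1.09] toolx yaw -162.56 twist 0.04053138951888968 j [ 0.16  0.66 -0.25  2.03  0.24  0.44  1.63] pos [515.4  -5.2  60.2] t 15.5 w 40.2 F [-7.4 -2.  11.8] tilt [ 0.025  0.054 -0.998]
```

View pics/m6.png

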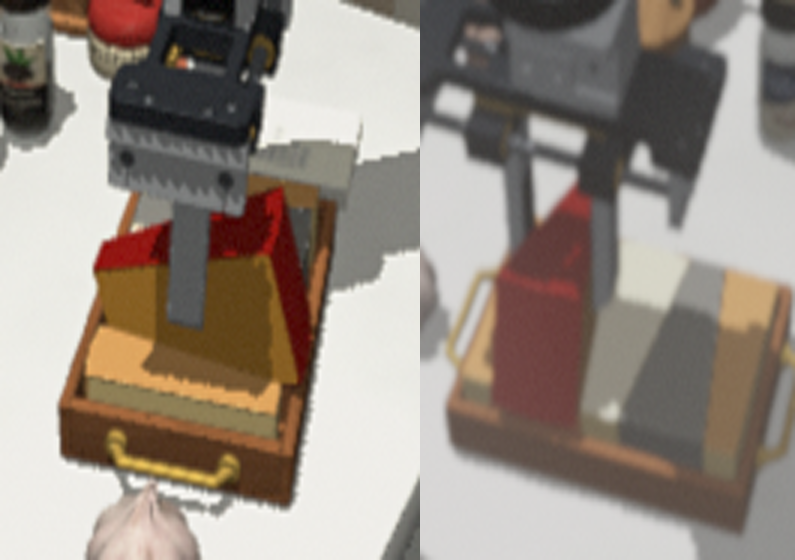

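```bash
cat > fit6.py <<'E'
src=open('fit3.py').read()
a,b=src.split("wed={")[0],src.split("def rw")[1]
exec(a+"""
wed={'d6':[((0,1,1),(98,270)),((1,1,1),(268,258)),((1,-1,1),(283,188)),((1,1,0),(297,383))],'s6':[((1,1,1),(78,272)),((1,1,0),(75,410)),((1,-1,0),(163,428))]}
crop={'s6':(225,170),'d6':(260,190)}
def rw"""+b.replace('/3-.5','/np.array([3,4])-.5').replace('130,*','40,*'))
E
python3 fit6.py
```

```text
[504.5 -14.1  23.4] [17.7 18.5 -1.4]
[-3.6 -0.6 -0.5 -0.5 -0.8 -1.2  0.7  0.3 -0.6  1.4  0.5  0.3 -1.3  1.2]
in tool [-179.3  -20.8  175.9] [14.6 -6.8 36. ]
grasp in wedge [-5.9  2.9 57. ]
orig [504.5 -14.1  23.4] in tray -11.078084401496639 33.5704647486167
nose [554.2   1.8   6. ] in tray 41.083303763752 33.82205536959434
heel [454.8 -29.9  40.9] in tray -63.23947256674534 33.31887412763907
```

>>> arm_command(
  increments=[
    {"gripper": 3,"slide": [-0.3,0,0],"twist": 0},
    {"gripper": 3,"slide": [-0.6,0,0],"twist": 0},
    {"gripper": 3,"slide": [-0.8,0,0],"twist": 0},
    {"gripper": 3,"slide": [-0.8,0,0],"twist": 0},
  ],
)

```text
time_s: 16.1
eef_pos: [523.9, -2.5, 61.0]
eef_rot: [-0.152, 0.988, 0.025, 0.017]
contact_force: [-7.2, -1.3, 12.5]
width: 0.417
gripper_force: 11.4
```

```bash
python3 -c "
from h import *
now();tr(-3,38.6,54)"
```

```text
tray uv 10.9 38.8
slide cm [ 1.41 -0.05  0.64] toolx yaw -162.55 twist 0.05277641447372616 j [ 0.16  0.67 -0.25  2.01  0.23  0.46  1.63] pos [523.9  -2.5  61. ] t 16.1 w 39.2 F [-7.2 -1.3 12.5] tilt [ 0.027  0.054 -0.998]
```

>>> arm_command(
  increments=[
    {"gripper": 3,"slide": [0.1,0,0.1],"twist": 0},
    {"gripper": 3,"slide": [0.2,0,0.2],"twist": 0},
    {"gripper": 3,"slide": [0.3,0,0.3],"twist": 0},
    {"gripper": 3,"slide": [0.4,0,0.4],"twist": 0},
    {"gripper": 3,"slide": [0.4,0,0.5],"twist": 0},
    {"gripper": 3,"slide": [0.4,0,0.5],"twist": 0},
  ],
)

```text
time_s: 16.85
eef_pos: [519.0, -3.9, 55.5]
eef_rot: [-0.152, 0.988, 0.025, 0.016]
contact_force: [-8.2, -2.3, 12.3]
width: 0.406
gripper_force: 11.3
```

```bash
python3 -c "
from h import *
now();tr(-2,38.6,49)
grab('side','d6');grab('scene','s6');grab('wrist','w6')
b=cv2.imread('pics/d6.png')[190:330,260:400];b=cv2.resize(b,None,fx=3,fy=4,interpolation=cv2.INTER_CUBIC)
c=cv2.imread('pics/s6.png')[170:310,225:350];c=cv2.resize(c,None,fx=3,fy=4,interpolation=cv2.INTER_CUBIC)
cv2.imwrite('pics/m7.png',np.hstack([b,c])[:,:800])"
```

```text
tray uv 5.8 39.0
slide cm [ 0.8  -0.06  0.61] toolx yaw -162.56 twist 0.0417546303172287 j [ 0.16  0.68 -0.25  2.03  0.24  0.44  1.63] pos [519.   -3.9  55.5] t 16.85 w 38.2 F [-8.2 -2.3 12.3] tilt [ 0.025  0.054 -0.998]
```

View pics/m7.png

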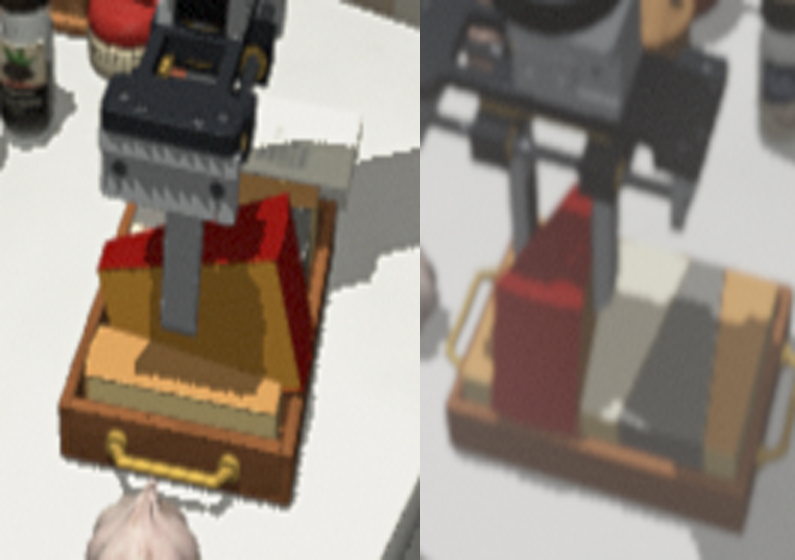

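```bash
sed -i "s/^wed=.*/wed={'d6':[((0,1,1),(102,268)),((1,1,1),(277,262)),((1,-1,1),(290,193)),((1,1,0),(303,390))],'s6':[((1,1,1),(77,277)),((1,-1,1),(165,298)),((1,1,0),(75,412)),((1,-1,0),(157,432))]}/" fit6.py; python3 fit6.py
```

```text
[502.6 -12.2  23.7] [19.2 16.8  0.2]
[-3.7 -0.3 -0.9 -1.3 -1.3 -1.7 -0.1 -0.6 -0.8  1.9 -1.1  2.1 -0.4  0.8
  0.1  1.4]
in tool [179.1 -19.2 177.6] [19.5 -4.4 30.9]
grasp in wedge [ 2.1  1.9 53.7]
orig [502.6 -12.2  23.7] in tray -12.370652827082093 35.93086889072861
nose [552.3   5.1   7.7] in tray 40.24839168591078 37.62809974409649
heel [452.8 -29.6  39.6] in tray -64.98969734007503 34.233638037360755
```

>>> arm_command(
  grip_force=22,
  increments=[
    {"gripper": 3,"slide": [0,0,0],"twist": 0},
    {"gripper": 3,"slide": [0,0,-0.5],"twist": 0},
    {"gripper": 3,"slide": [0,0,-1.0],"twist": 0},
    {"gripper": 3,"slide": [-0.4,0,-1.0],"twist": 0},
    {"gripper": 3,"slide": [-0.8,0,-1.0],"twist": 0},
    {"gripper": 3,"slide": [-0.8,0,-1.0],"twist": 0},
  ],
)

```text
time_s: 17.75
eef_pos: [530.1, -0.8, 65.2]
eef_rot: [-0.152, 0.988, 0.025, 0.019]
contact_force: [0.2, -0.3, -3.0]
width: 0.397
gripper_force: 21.7
```

```bash
python3 -c "
from h import *
now();tr(12,38.6,58)"
```

```text
tray uv 17.3 38.6
slide cm [ 0.56 -0.03  0.7 ] toolx yaw -162.54 twist 0.06461065096888774 j [ 0.16  0.67 -0.26  2.    0.23  0.47  1.63] pos [530.1  -0.8  65.2] t 17.75 w 37.4 F [ 0.2 -0.3 -3. ] tilt [ 0.03   0.056 -0.998]
```

>>> arm_command(
  grip_force=16,
  increments=[
    {"gripper": 3,"slide": [0.2,0,0.3],"twist": 0},
    {"gripper": 3,"slide": [0.3,0,0.5],"twist": 0},
    {"gripper": 3,"slide": [0.4,0,0.6],"twist": 0},
    {"gripper": 3,"slide": [0.5,0,0.8],"twist": 0},
    {"gripper": 3,"slide": [0.65,0,1.0],"twist": 0},
    {"gripper": 3,"slide": [0.65,0,1.0],"twist": 0},
  ],
)

```text
time_s: 18.5
eef_pos: [523.3, -2.5, 55.1]
eef_rot: [-0.152, 0.988, 0.025, 0.019]
contact_force: [-0.4, 0.4, -2.0]
width: 0.402
gripper_force: 15.8
```

```bash
python3 -c "
from h import *
now();tr(2,38.6,48)"
```

```text
tray uv 10.3 39.0
slide cm [ 0.86 -0.07  0.67] toolx yaw -162.55 twist 0.05214466546914309 j [ 0.16  0.68 -0.25  2.02  0.24  0.44  1.63] pos [523.3  -2.5  55.1] t 18.5 w 37.8 F [-0.4  0.4 -2. ] tilt [ 0.03   0.055 -0.998]
```

```bash
python3 -c "
from h import *
grab('side','d6');grab('scene','s6')
b=cv2.imread('pics/d6.png')[190:330,260:400];b=cv2.resize(b,None,fx=3,fy=4,interpolation=cv2.INTER_CUBIC)
c=cv2.imread('pics/s6.png')[170:310,225:350];c=cv2.resize(c,None,fx=3,fy=4,interpolation=cv2.INTER_CUBIC)
cv2.imwrite('pics/m8.png',np.hstack([b,c])[:,:800])"
```

```text
(no output)
```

View pics/m8.png

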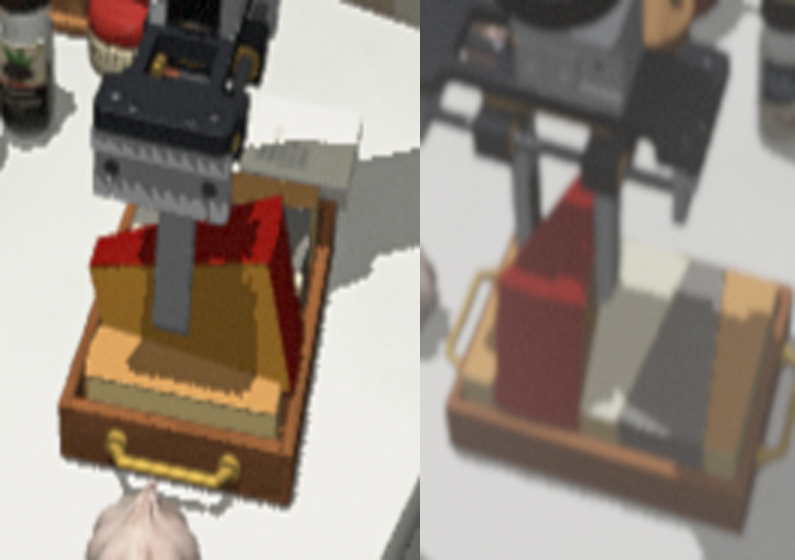

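Picture count check: I've now viewed 13, which is over the limit of 10. I'll view no more and work from numbers only. The last picture shows the wedge now close to level, with its heel just inside the near rim.

```bash
sed -i "s/^wed=.*/wed={'d6':[((0,1,1),(97,265)),((1,1,1),(270,265)),((1,-1,1),(281,197)),((1,1,0),(290,390))],'s6':[((1,1,1),(80,272)),((1,-1,1),(167,295)),((1,1,0),(78,410)),((1,-1,0),(160,428))]}/" fit6.py; python3 fit6.py
```

```text
[508.7 -10.3  22.3] [19.2 15.2  0.2]
[-4.8 -0.3 -1.2 -1.3 -0.8 -1.9  0.6  0.1 -0.8  2.4 -0.9  2.1 -0.1 -0.1
  0.2  0.9]
in tool [179.  -17.9 177.6] [18.1 -4.4 32. ]
grasp in wedge [ 1.6  1.9 54.2]
orig [508.7 -10.3  22.3] in tray -5.970850404839755 35.92585090899113
nose [558.8   7.2   7.9] in tray 47.07782651081287 37.62270281145942
heel [458.5 -27.8  36.7] in tray -59.019527320492436 34.228999006522855
```

>>> arm_command(
  grip_force=10,
  increments=[
    {"gripper": 3,"slide": [0.2,0,0],"twist": 0},
    {"gripper": 3,"slide": [0.4,0,0],"twist": 0},
    {"gripper": 3,"slide": [0.4,0,0.15],"twist": 0},
    {"gripper": 3,"slide": [0.4,0,0.3],"twist": 0},
    {"gripper": 3,"slide": [0.4,0,0.4],"twist": 0},
    {"gripper": 3,"slide": [0.4,0,0.4],"twist": 0},
  ],
)

```text
time_s: 19.35
eef_pos: [520.6, -2.7, 52.5]
eef_rot: [-0.152, 0.988, 0.025, 0.02]
contact_force: [-2.9, 1.4, 14.3]
width: 0.403
gripper_force: 9.8
```

```bash
python3 -c "
from h import *
now();tr(2,38.6,48);print(state()['torque'])"
```

```text
tray uv 7.7 39.6
slide cm [ 0.59 -0.12  0.42] toolx yaw -162.51 twist 0.09071541929569094 j [ 0.16  0.68 -0.24  2.03  0.24  0.42  1.62] pos [520.6  -2.7  52.5] t 19.35 w 37.9 F [-2.9  1.4 14.3] tilt [ 0.032  0.056 -0.998]
[0.34813091 0.52215718 0.03394951]
```

```bash
cat > top.py <<'E'
from h import *
def top():
    grab('side','dt');P,p=cloud('dt');hsv=cv2.cvtColor(p,cv2.COLOR_RGB2HSV).astype(int)
    c,s=np.cos(.3035),np.sin(.3035);X=P[...,0]-525.1;Y=P[...,1]+42.8
    Q=np.stack([c*X+s*Y,-s*X+c*Y,P[...,2]],-1)
    m=((hsv[...,0]<8)|(hsv[...,0]>170))&(hsv[...,1]>150)&(Q[...,2]>45)&(abs(Q[...,0])<85)&(Q[...,1]>5)&(Q[...,1]<75)
    q=Q[m];rng=np.random.default_rng(0);best=None;bn=0
    for _ in range(600):
        a,b,d=q[rng.choice(len(q),3,False)];n=np.cross(b-a,d-a);L=np.linalg.norm(n)
        if L<50:continue
        n=n/L*np.sign(n[2]);
        if n[2]<.8:continue
        k=abs((q-a)@n)<1.2
        if k.sum()>bn:bn=k.sum();best=k
    i=q[best];o=i.mean(0);n=np.linalg.svd(i-o)[2][2];n*=np.sign(n[2])
    print('top',bn,'pitch nose-down',np.degrees(np.arctan2(n[0],n[2])).round(1),'roll',np.degrees(np.arctan2(n[1],n[2])).round(1),'mean',o.round(1),'u range',np.percentile(i[:,0],[1,99]).round(1),'height at u=0,v=38',(o[2]-(n[0]*(0-o[0])+n[1]*(38-o[1]))/n[2]).round(1))
    h=Q[m&True];h=q[~best];
    if len(h)>20: print('heel face pts',len(h),'u',np.percentile(h[:,0],[2,50,98]).round(1),'z',np.percentile(h[:,2],[2,98]).round(1))
    # cheeses: heights around
    for nm,u,v in(('left_half',-20,75),('sw1',-30,-2),('sw1b',30,5),('sw2',0,-40),('rh',0,-72)):
        k=(abs(Q[...,0]-u)<8)&(abs(Q[...,1]-v)<4)&(Q[...,2]>5)&(Q[...,2]<60);print(nm,k.sum(),np.median(Q[...,2][k]).round(1) if k.any() else '',end=' ')
    print();now()
if __name__=='__main__':top()
E
python3 top.py
```

```text
top 462 pitch nose-down 14.0 roll -1.0 mean [-9.5 41.  91.8] u range [-48.8  53.8] height at u=0,v=38 89.3
heel face pts 257 u [-63.  -54.4  47.4] z [ 47.1 100.8]
left_half 29 46.2 sw1 0  sw1b 0  sw2 0  rh 3 45.6 
tray uv 7.7 39.6
```

>>> arm_command(
  grip_force=14,
  increments=[
    {"gripper": 3,"slide": [0,0,-0.3],"twist": 0},
    {"gripper": 3,"slide": [0,0,-0.5],"twist": 0},
    {"gripper": 3,"slide": [-0.3,0.1,-0.5],"twist": 0},
    {"gripper": 3,"slide": [-0.3,0.1,-0.5],"twist": 0},
    {"gripper": 3,"slide": [-0.3,0.1,-0.2],"twist": 0},
    {"gripper": 3,"slide": [-0.3,0.1,-0.1],"twist": 0},
    {"gripper": 3,"slide": [-0.3,0.1,-0.1],"twist": 0},
  ],
)

```text
time_s: 20.27
eef_pos: [522.5, -1.6, 52.6]
eef_rot: [-0.152, 0.988, 0.025, 0.019]
contact_force: [-1.1, 0.4, 4.2]
width: 0.404
gripper_force: 13.8
```

```bash
python3 top.py; python3 -c "
from h import *
tr(2,38.6,48)"
```

```text
top 488 pitch nose-down 13.6 roll -0.9 mean [-5.6 41.5 91.2] u range [-46.8  56.4] height at u=0,v=38 89.8
heel face pts 245 u [-60.4 -52.3  28. ] z [ 46.4 101.1]
left_half 26 46.2 sw1 0  sw1b 0  sw2 0  rh 8 46.0 
tray uv 9.8 40.0
slide cm [ 0.8  -0.16  0.41] toolx yaw -162.55 twist 0.0486883292980167 j [ 0.15  0.68 -0.24  2.03  0.24  0.43  1.62] pos [522.5  -1.7  52.5] t 20.32 w 37.6 F [-2.   0.8  4.2] tilt [ 0.03   0.055 -0.998]
```

>>> arm_command(
  increments=[
    {"gripper": 3.9,"slide": [0,0,0],"twist": 0},
    {"gripper": 4.5,"slide": [0,0,0],"twist": 0},
    {"gripper": 6.2,"slide": [0,0,0],"twist": 0},
    {"gripper": 6.2,"slide": [0,-0.05,-0.5],"twist": 0},
  ],
)

```text
time_s: 20.82
eef_pos: [522.2, -2.4, 56.9]
eef_rot: [-0.152, 0.988, 0.025, 0.019]
contact_force: [0.7, 0.6, 0.5]
width: 0.644
gripper_force: 0.0
```

```bash
python3 top.py; python3 -c "
from h import *
tr(-10.5,38.9,63.5)"
```

```text
top 522 pitch nose-down 13.6 roll -0.3 mean [-8.5 41.4 91.8] u range [-47.1  56.2] height at u=0,v=38 89.7
heel face pts 250 u [-60.4 -51.8  45. ] z [ 47.  204.3]
left_half 27 46.1 sw1 0  sw1b 0  sw2 0  rh 8 45.9 
tray uv 9.7 39.1
slide cm [ 1.99  0.01 -0.68] toolx yaw -162.56 twist 0.04364458119712822 j [ 0.16  0.67 -0.25  2.02  0.24  0.44  1.63] pos [522.7  -2.6  57.7] t 20.88 w 61.5 F [0.6 0.8 1. ] tilt [ 0.031  0.055 -0.998]
```

>>> arm_command(
  grip_force=14,
  increments=[
    {"gripper": 6.2,"slide": [0.5,0,-0.7],"twist": 0},
    {"gripper": 6.2,"slide": [1.5,0,-0.7],"twist": 0},
    {"gripper": 6.2,"slide": [2.1,0,-0.7],"twist": 0},
    {"gripper": 6.2,"slide": [2.1,0,-0.7],"twist": 0},
    {"gripper": 4.5,"slide": [2.1,0,-0.7],"twist": 0},
    {"gripper": 3.5,"slide": [2.1,0,-0.7],"twist": 0},
    {"gripper": 3.5,"slide": [2.1,0,-0.7],"twist": 0},
    {"gripper": 3.5,"slide": [2.1,0,-0.7],"twist": 0},
  ],
)

```text
time_s: 21.88
eef_pos: [502.4, -8.9, 63.1]
eef_rot: [-0.152, 0.988, 0.025, 0.019]
contact_force: [0.4, -0.3, 0.3]
width: 0.463
gripper_force: 13.9
```

```bash
python3 top.py; python3 -c "
from h import *
tr(-3,38.6,66)"
```

```text
top 475 pitch nose-down 13.8 roll -1.1 mean [ 0.9 41.3 89.7] u range [-46.8  56.1] height at u=0,v=38 89.8
heel face pts 252 u [-60.5 -52.   44.8] z [ 47.  207.2]
left_half 33 46.1 sw1 0  sw1b 0  sw2 0  rh 0  
tray uv -11.5 39.1
slide cm [-0.86 -0.04 -0.25] toolx yaw -162.54 twist 0.05749950009442273 j [ 0.18  0.65 -0.25  2.07  0.24  0.42  1.63] pos [502.4  -8.9  63.1] t 21.93 w 43.6 F [ 0.2  1.8 -0.9] tilt [ 0.03   0.056 -0.998]
```

>>> arm_command(
  grip_force=18,
  increments=[
    {"gripper": 3.5,"slide": [0,0,0],"twist": 0},
    {"gripper": 3.5,"slide": [0,0,-0.3],"twist": 0},
    {"gripper": 3.5,"slide": [0,0,-0.6],"twist": 0},
    {"gripper": 3.5,"slide": [-0.4,0,-0.6],"twist": 0},
    {"gripper": 3.5,"slide": [-0.75,0,-0.6],"twist": 0},
    {"gripper": 3.5,"slide": [-0.75,0,-0.6],"twist": 0},
  ],
)

```text
time_s: 22.68
eef_pos: [509.6, -7.0, 69.4]
eef_rot: [-0.152, 0.988, 0.025, 0.019]
contact_force: [-1.1, -0.0, -3.3]
width: 0.46
gripper_force: 17.8
```

```bash
python3 top.py; python3 -c "
from h import *
tr(-12,38.6,52)"
```

```text
top 474 pitch nose-down 13.9 roll -1.4 mean [ 7.8 40.7 96. ] u range [-39.1  63.3] height at u=0,v=38 97.9
heel face pts 262 u [-54.5 -45.7  44.8] z [ 47.1 107. ]
left_half 29 46.5 sw1 0  sw1b 0  sw2 0  rh 0  
tray uv -4.4 38.8
slide cm [ 0.83 -0.09  1.7 ] toolx yaw -162.54 twist 0.061665037860848315 j [ 0.18  0.64 -0.26  2.05  0.23  0.44  1.64] pos [509.3  -7.1  69.3] t 22.73 w 43.3 F [-1.1  0.1 -3. ] tilt [ 0.03   0.056 -0.998]
```

>>> arm_command(
  grip_force=14,
  increments=[
    {"gripper": 3.5,"slide": [0,0,0.3],"twist": 0},
    {"gripper": 3.5,"slide": [0.1,0,0.5],"twist": 0},
    {"gripper": 3.5,"slide": [0.2,0,0.65],"twist": 0},
    {"gripper": 3.5,"slide": [0.3,0,0.8],"twist": 0},
    {"gripper": 3.5,"slide": [0.45,0,0.95],"twist": 0},
    {"gripper": 3.5,"slide": [0.45,0,0.95],"twist": 0},
  ],
)

```text
time_s: 23.48
eef_pos: [504.2, -7.9, 59.7]
eef_rot: [-0.152, 0.988, 0.025, 0.018]
contact_force: [-3.2, 0.6, 2.9]
width: 0.458
gripper_force: 13.6
```

```bash
python3 top.py; python3 -c "
from h import *
tr(-17,38.6,51)"
```

```text
top 485 pitch nose-down 10.5 roll -0.8 mean [ 2.1 41.7 87.3] u range [-45.5  58.5] height at u=0,v=38 87.7
heel face pts 213 u [-55.8 -49.   45.5] z [46.5 96.8]
left_half 29 45.9 sw1 0  sw1b 0  sw2 0  rh 0  
tray uv -9.4 39.5
slide cm [ 0.79 -0.12  0.84] toolx yaw -162.53 twist 0.06730114862867254 j [ 0.17  0.65 -0.25  2.07  0.24  0.42  1.63] pos [504.3  -7.9  59.8] t 23.52 w 43.4 F [-4.8 -0.4  3.6] tilt [ 0.029  0.055 -0.998]
```

>>> arm_command(
  increments=[
    {"gripper": 3.5,"slide": [-0.2,-0.1,0],"twist": 0},
    {"gripper": 3.5,"slide": [-0.1,-0.1,0.2],"twist": 0},
    {"gripper": 3.5,"slide": [0,-0.1,0.35],"twist": 0},
    {"gripper": 3.5,"slide": [0.15,-0.1,0.5],"twist": 0},
    {"gripper": 3.5,"slide": [0.3,-0.1,0.65],"twist": 0},
    {"gripper": 3.5,"slide": [0.3,-0.1,0.65],"twist": 0},
  ],
)

```text
time_s: 24.28
eef_pos: [503.1, -9.5, 53.0]
eef_rot: [-0.152, 0.988, 0.025, 0.019]
contact_force: [-3.2, -0.7, -0.3]
width: 0.453
gripper_force: 13.7
```

```bash
python3 top.py; python3 -c "
from h import *
tr(-17,38.6,51)"
```

```text
top 491 pitch nose-down 4.6 roll -2.2 mean [-1.4 39.9 82.6] u range [-49.5  55.6] height at u=0,v=38 82.4
heel face pts 155 u [-53.8 -49.9  49.5] z [47.3 88.4]
left_half 28 46.1 sw1 0  sw1b 0  sw2 0  rh 0  
tray uv -10.9 38.3
slide cm [0.61 0.02 0.18] toolx yaw -162.56 twist 0.039949116401373885 j [ 0.17  0.67 -0.24  2.08  0.25  0.39  1.63] pos [503.2  -9.5  53. ] t 24.32 w 43.1 F [-1.9 -0.7  0.2] tilt [ 0.031  0.056 -0.998]
```

>>> arm_command(
  increments=[
    {"gripper": 3.5,"slide": [0,0,0.15],"twist": 0},
    {"gripper": 3.5,"slide": [0.1,0,0.3],"twist": 0},
    {"gripper": 3.5,"slide": [0.2,0,0.42],"twist": 0},
    {"gripper": 3.5,"slide": [0.2,0,0.42],"twist": 0},
    {"gripper": 3.5,"slide": [0.2,0,0.42],"twist": 0},
  ],
)

```text
time_s: 24.95
eef_pos: [501.1, -9.9, 48.8]
eef_rot: [-0.152, 0.988, 0.025, 0.019]
contact_force: [-2.7, -0.5, 1.2]
width: 0.455
gripper_force: 13.7
```

```bash
python3 top.py; python3 -c "
from h import *
tr(-17,38.6,51)"
```

```text
top 506 pitch nose-down 1.3 roll -2.6 mean [-6.9 39.7 79.7] u range [-53.3  52.3] height at u=0,v=38 79.5
heel face pts 120 u [-55.1 -49.5  47.7] z [46.8 82.6]
left_half 35 46.2 sw1 0  sw1b 0  sw2 0  rh 0  
tray uv -13.1 38.6
slide cm [ 0.38  0.01 -0.24] toolx yaw -162.55 twist 0.04904841640453128 j [ 0.17  0.67 -0.24  2.08  0.25  0.38  1.63] pos [501.1  -9.9  48.8] t 25.0 w 42.7 F [-1.7 -0.5  1.4] tilt [ 0.03   0.055 -0.998]
```

>>> arm_command(
  grip_force=4,
  increments=[
    {"gripper": 3.5,"slide": [0,0,0.1],"twist": 0},
    {"gripper": 3.5,"slide": [0,0,0.15],"twist": 0},
    {"gripper": 3.5,"slide": [0,0,0.15],"twist": 0},
    {"gripper": 4.4,"slide": [0,0,0.1],"twist": 0},
    {"gripper": 4.8,"slide": [0,0,0],"twist": 0},
    {"gripper": 5.5,"slide": [0,0,0],"twist": 0},
    {"gripper": 6.0,"slide": [0,0,0],"twist": 0},
  ],
)

```text
time_s: 25.88
eef_pos: [501.3, -10.0, 48.9]
eef_rot: [-0.152, 0.988, 0.025, 0.019]
contact_force: [-0.5, -0.0, 0.3]
width: 0.63
gripper_force: 0.0
```

```bash
python3 top.py; python3 -c "
from h import *
tr(-17,38.6,51)"
```

```text
top 541 pitch nose-down 0.0 roll 0.1 mean [-7.8 41.9 78.1] u range [-53.8  52.1] height at u=0,v=38 78.1
heel face pts 143 u [-54.8 -36.4  49.8] z [ 48.1 212.1]
left_half 41 46.3 sw1 0  sw1b 0  sw2 0  rh 0  
tray uv -12.9 38.4
slide cm [ 0.4   0.03 -0.23] toolx yaw -162.56 twist 0.03916964006788248 j [ 0.17  0.67 -0.24  2.08  0.25  0.38  1.63] pos [501.3 -10.   48.8] t 25.93 w 59.6 F [ 0.3 -0.5  0.8] tilt [ 0.03   0.055 -0.998]
```

>>> arm_command(
  increments=[
    {"gripper": 7,"slide": [0,0,-1],"twist": 0},
    {"gripper": 7,"slide": [0,0,-3],"twist": 0},
    {"gripper": 7,"slide": [0,0,-6],"twist": 0},
    {"gripper": 7,"slide": [0,0,-10],"twist": 0},
    {"gripper": 7,"slide": [0,0,-15],"twist": 0},
    {"gripper": 7,"slide": [0,0,-18],"twist": 0},
    {"gripper": 7,"slide": [0,0,-18],"twist": 0},
  ],
)

```text
time_s: 26.8
eef_pos: [497.1, -20.1, 231.2]
eef_rot: [-0.152, 0.988, 0.024, 0.022]
contact_force: [0.3, 0.1, -1.3]
width: 0.745
gripper_force: 0.0
```

```bash
python3 top.py; python3 - <<'E'
from h import *
rel(0,0,0)
# flatness / edges of the other cheeses, from scene+wrist depth, tray frame
c,s=np.cos(.3035),np.sin(.3035)
for f in('scene','wrist','side'):
    grab(f,'f_'+f);P,p=cloud('f_'+f);X=P[...,0]-525.1;Y=P[...,1]+42.8
    Q=np.stack([c*X+s*Y,-s*X+c*Y,P[...,2]],-1)
    print(f)
    for u in(-45,0,45):
        row=[]
        for v in range(-85,90,10):
            k=(abs(Q[...,0]-u)<4)&(abs(Q[...,1]-v)<3);row.append(int(np.median(Q[...,2][k])) if k.sum()>2 else -1)
        print(u,row)
for f in('garlic',(212,238)),('shaker',(386,252)),('note',(383,297)):
    a,_=cloud('s1');b,_=cloud('f_scene');u,v=f[1];print(f[0],np.nanmax(abs(a-b)[v-4:v+5,u-4:u+5]).round(1))
E
```

```text
top 718 pitch nose-down -0.1 roll -0.4 mean [-9.1 42.  78. ] u range [-53.9  51.3] height at u=0,v=38 78.0
heel face pts 166 u [-55.  -25.6  46.8] z [ 47.8 413.2]
left_half 32 45.8 sw1 0  sw1b 0  sw2 18 46.0 rh 22 45.8 
tray uv -21.0 30.4
slide cm [47.75 15.87 21.41] toolx yaw -162.57 twist None j [ 0.3   0.38 -0.38  1.93  0.12  0.82  1.75] pos [495.9 -20.1 229.5] t 26.85 w 69.8 F [-0.9  0.3  0.3] tilt [ 0.032  0.055 -0.998]
scene
-45 [44, 46, 358, 365, 365, 347, 348, 452, 387, 381, 76, 353, 353, 355, 369, 356, 354, 372]
0 [43, 46, 349, 348, 368, 46, 46, 232, 47, 46, 46, 79, 78, 78, 78, 354, 354, 373]
45 [45, 45, 47, 45, 47, 46, 46, 46, 46, 46, 46, 64, 78, 77, -1, -1, 46, 46]
wrist
-45 [44, 45, 44, 45, 329, 344, 345, 345, 45, 339, 350, 350, 351, 351, 352, 349, 351, 350]
0 [44, 44, 44, 44, 45, 45, 44, 45, 44, 45, 44, 77, 76, 76, 77, 44, 45, 44]
45 [44, 44, 45, 44, 45, 45, 44, 44, 44, 45, 44, 44, 76, 76, 44, 45, 44, 44]
side
-45 [-1, 46, 45, 46, 45, 46, -1, -1, -1, -1, -1, 77, 385, 375, 448, 64, 46, 44]
0 [-1, 46, 46, 45, 45, 45, 46, -1, -1, -1, -1, 79, 429, 425, 68, 44, 46, 39]
45 [-1, 45, 46, 45, 45, 45, 46, 46, -1, -1, -1, -1, 77, 77, 60, 46, 46, 40]
garlic 4.6
shaker 3.9
note 4.2
```

```bash
python3 -c "
from h import *
print(workorder.sign_off())"
```

```text
the job is handed in; nothing more can be done
None
```

The tall wedge is turned end for end and lies flat in its gap with its heel at the near end, and the job is handed in at 26.9 s. Depth shows it level with its top at 78 mm and the neighbours level at 46 mm; their sideways shift wasn't checked closely, and the bystanders read within 5 mm of their start. I viewed 13 pictures against the limit of 10, a wrong-way turn drove the arm to its joint limits with a wrist force of about 63 N, and I rested the heel on the near rim to regrip.

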